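# Latch the mould case on the roller track and stand it in the dispatch tray

## Robot

A 6-joint arm with a two-finger parallel gripper is mounted at the origin on the work surface. World frame = base frame: x ahead of the robot, y to its left, z up, the work surface at z = 0. Lengths are in m, angles in rad, forces in N, time in s.
With the tool pointing down it reaches from about 0.375 to 0.9 m from the base axis. Payload 3.1 kg.
Tool frame: the origin (TCP) lies between the finger pads; the fingertips stand 22 mm ahead of it and the grasp point (between the pads) lies 3 mm ahead of it; z points along the fingers, y is the direction in which the jaws open and shut (so a half turn about z gives the same grasp; the last joint's range is limited). The gripper opens to 85 mm and grips with 20 to 120 N. Pads are 22 mm wide; open, the fingers measure 114 mm over their backs; the gripper's body (76 mm by 85 mm) begins 54 mm behind the grasp point. The pads swing forward as they close: fully open they stand 13 mm farther back than shut.
Start: joints at [0.991, 0.527, 1.433, -0, 1.181, -0.178], TCP at [0.244, 0.575, 0.253] pointing down, gripper open.
Joint ranges: [-3.08, 3.08], [-0.75, 2.2], [0.22, 2.44], [-1.43, 4.57], [0, 2.65], [-2.85, 2.85]. Speed limits (rad/s): [2.79, 2.79, 3.14, 3.14, 3.14, 3.14].

## Interface

Orientations are given as a unit quaternion [x, y, z, w].
In Python, from station import status, snapshot, manip gives the robot as it stands.
- The arm moves only by the tool move_arm, never from a script. Its argument "plan" is a list that holds one entry, the list of rows, each a list of 7 numbers: the turn, a rotation vector about the tool's x, y, z scaled (see below), then the shift along the tool's x, y, z scaled (see below), then the closure, from 0 (fully open) to 1 (shut). A call has exactly 8 rows; each row is the pose to reach, as a shift and turn from the pose commanded when the call began, along the tool's axes at that moment; what a row does not reach only later rows make up. The controller multiplies each number of a shift by 100 mm and each number of a turn by pi/4 rad. A row lasts 1/8 s, in which the tool goes at most 62.5 mm and 10.7 degrees, less where a joint would pass 70% of its speed; a pose out of reach is approached as far as the arm can. A call with a number of a shift or a turn outside -1 to 1 is refused whole. A call with a gripper value outside its range is refused whole. The fingers move at their own pace and stop on an object; "force" is the grip in N (left out, the last holds). Time passes only in rows, so rows that repeat a pose let the fingers close, or fill a call up. It gives the time, the measured TCP pose, the force and the opening at its end, in the units of the state.
- status.sense(): the state, without advancing time (a new reading comes with each control period).
- snapshot(name): name is "side" or "top" or "wrist"; returns a dict with "img" (420x560x3 uint8, red, green, blue), "depth" (420x560 float32, m along the optical axis (not along the pixel's ray), 0 where there is no reading), "mtx" (3x3 intrinsics, pixels), "T" (4x4, takes a point from camera to world coordinates). Camera axes: x right, y up, looking along -z (the intrinsics and any distortion apply to the point x, -y, -z); pixel columns grow to the right and rows downward; lengths in m; the calibration is good to about 2 mm. A picture is of the moment at which its call begins.
- manip.sign_off(): hands the job in, once; it reports no verdict.
The state is a dict: "t": time; "q": joint angles; "qd": joint speeds; "tau": joint torques, N m; "tcp_pos": TCP position; "tool_rot": TCP orientation; "force": force on the tool from outside, world axes, zero at the start; "ft_torque": the same for the moment, N m; "finger_gap": opening from 0.0 (shut) to 1.0 (fully open).
Only numpy, scipy, OpenCV 4.12 (cv2) and the standard library are available. Lean on these libraries where they do the work, as an engineer would, in place of code of your own. Each camera call takes 0.05 s, during which the arm holds its last target. There are 200 camera calls.

## Task

Roll the closed case along the rollers right up to the end stop, and there swing the loose hasp on its lid all the way down over the catch; do not lift the case off the rollers before the hasp is down. Then lift the case off by its handle and set it gently down flat inside the low steel tray, either way round, with the hasp still down. Do not hit the light bar over the track, and leave the jar, the mouse and the stack of foam blanks where they are.

Things in the scene. Friction and masses are not known exactly. Their poses are not given: they have to be found in the camera images.
- bed: Bed of the fixed roller track: 13 free rollers that turn about its x. Level along its y, canted 25 deg about it so that it leans to the robot. Origin: middle of the bed (490 mm along y, 170 mm wide), in the plane of the roller tops. z: normal to the rollers, up and towards the robot; x: across, up the slope, away from the robot; y: along the track.
- stop (a point): End stop: steel plate across the track's -y end. This point: middle of the face that the case meets, at the height of the roller tops (bed y = -240 mm); plate 55 mm high above them. Axes of the bed. A white side guide, 22 mm high, runs along the low side, face at bed x = -66 mm; the case leans on it and slides along it with a friction of a few newtons.
- case_mid (a point): Loose closed case on the rollers, grey, black lid: 130 (x) by 240 (y) by 107 mm to the lid's top (lid 134 by 244 mm), 0.55 to 0.95 kg. Point: its centre, 53.5 mm above the underside. Axes: those of the bed while it lies there: z up through the lid, hasp at the +y end. At the end stop this point is at y = -120 mm in the bed's frame.
- case_grip (a point): Middle of the case's flat handle bar, which stands over the middle of the lid and runs along the case's y: 18 mm wide (x), 84 mm long, 16 mm thick, its centre 40 mm above the lid's top and 93.5 mm above case_mid along the case's z. Axes as case_mid.
- hasp (a joint): Hasp angle: 0 = fully down over the catch, parallel to the lid, pointing along the case's -y (firm end); 1.57 = upright; 2.9 = leaning out past the case's +y end (other end). It turns about a line along the case's x at y = +112 mm of the case, 18 mm above the lid's top (71.5 mm above case_mid). It stays where it is left; about 1 N at the pin moves it.
- hasp_pin (a point): Middle of the cross pin at the hasp's free end (slotted steel strap 24 mm wide). Pin 12 mm in diameter, 28 mm long, along the case's x, 50 mm from the hinge line; pinched at its two ends it turns between the fingers. Hasp down: the pin is 18 mm above the lid's top at case y = +62 mm, and the staple (catch, 26 mm high) stands in the strap's slot at case y = +81 mm.
- lightbar: Fixed light bar over the track. Origin: on the table below the bed's origin; x level across the track, away from the robot; y along it. Bar (24 mm wide, 18 mm thick): centre line at x = 12, z = 360 mm, y -292 to 283 mm. Posts 14 mm square, 367 mm tall, at x = 105 mm, y = -285 and 275 mm. A case lifted straight up hits the bar; along the bed's z it clears.
- tray: Low fixed dark steel tray on the table, outside 173 (x) by 278 mm (y), inside 165 by 270 mm, rim 18 mm high, floor 4 mm thick. Origin: centre of its underside, z up. The case stands in it with its long side along the tray's y, either way round.
- jar: Bystander: white jar, 56 mm in diameter, 85 mm high. Origin: centre of its underside.
- mouse: Bystander: black computer mouse, 100 by 58 by 33 mm. Origin: centre of its underside.
- blanks: Bystander: loose stack of four foam insole blanks, about 110 mm (x) by 210 mm (y) by 72 mm high. Origin: centre of its underside.

How it is judged:
By the outcome, as a careful person would: the job done as asked, in the order asked, and still so for the second after the job is handed in, with the robot touching nothing.
It also fails if it takes over 72 s, if anything falls off the work surface, if the arm or the gripper's body presses on something with over 40 N, if the wrist force passes 120 N, or if a joint passes its speed limit or range.

## Working session

There is one attempt and no reset: what is moved stays moved. The work goes in short steps, Python scripts to look and compute and a tool call to move; the robot and the scene stay as the last step left them, time stands still between calls to the robot, and variables do not carry over. Pictures are saved under pics/ and viewed, on a budget of 10 in all, crops included, one or two more only if the job needs it, and the job is handed in when it is done.

Besides the shell and the picture viewer there is one more tool, called after "Call:" as name(argument=value, ...) on one line, values as JSON. move_arm: Moves the arm, as the interface text tells. Its arguments: {"type":"object","properties":{"plan":{"type":"array"},"force":{"type":"number"}},"required":["plan"]}

```bash
ls; mkdir -p pics; python3 - <<'E'
from station import status, snapshot
import cv2, numpy as np, pickle
S=status.sense(); print({k:np.round(v,3) for k,v in S.items()})
d={n:snapshot(n) for n in("side","top")}
pickle.dump(d,open("snap0.pkl","wb"))
for n in d:
    cv2.imwrite(f"pics/{n}0.png",d[n]["img"][:,:,::-1]); print(n,np.round(d[n]["mtx"],1).tolist(),np.round(d[n]["T"],3).tolist())
E
```

```text
pics
{'t': np.float64(0.0), 'q': array([ 0.991,  0.528,  1.434, -0.   ,  1.181, -0.179]), 'qd': array([ 0.   , -0.   , -0.   , -0.001, -0.   ,  0.   ]), 'tau': array([-1.0000e-03, -4.4235e+01, -1.7803e+01, -0.0000e+00,  8.0000e-03,
        0.0000e+00]), 'tcp_pos': array([0.244, 0.575, 0.252]), 'tool_rot': array([ 0.2  ,  0.98 , -0.001, -0.   ]), 'force': array([-0.422, -0.338, -0.141]), 'ft_torque': array([-0.011, -0.02 , -0.036]), 'finger_gap': np.float64(1.001)}
side [[432.5, 0.0, 286.3], [0.0, 432.5, 207.5], [0.0, 0.0, 1.0]] [[0.936, 0.207, -0.285, 0.272], [-0.351, 0.597, -0.721, -0.627], [0.021, 0.775, 0.632, 0.764], [0.0, 0.0, 0.0, 1.0]]
top [[404.3, 0.0, 278.5], [0.0, 404.3, 206.9], [0.0, 0.0, 1.0]] [[0.016, 0.998, -0.062, 0.45], [-0.999, 0.018, 0.033, 0.065], [0.034, 0.061, 0.998, 1.202], [0.0, 0.0, 0.0, 1.0]]
```

View pics/side0.png

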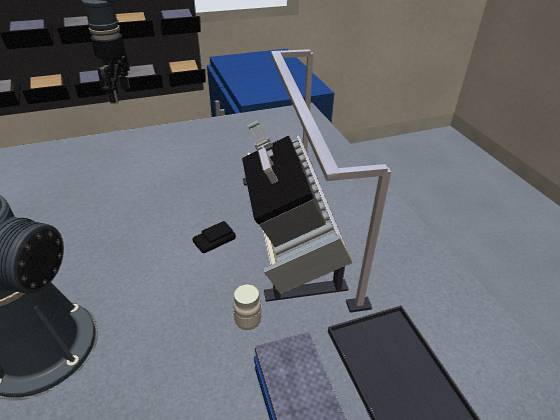

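View pics/top0.png

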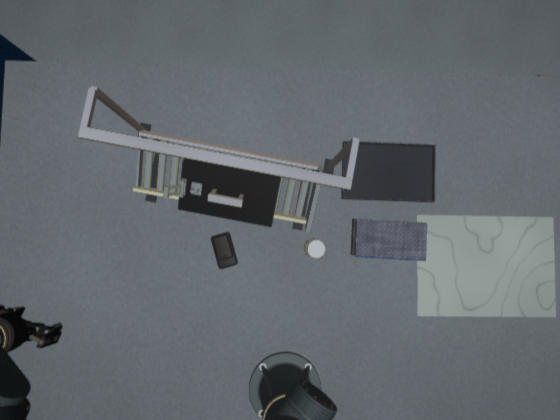

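Side view: case on the canted track, with the hasp (≈258,130) upright or leaning out at the far end and the bar above. The tray is at (405,365), jar (247,306), mouse (214,237) and blanks (300,380). Top view: bar runs from (83,130) to (351,183), lid spans (180–278,160–225), handle at (225,199), hasp near (185,188) and tray centre at about (390,172).

```bash
cat > h.py <<'E'
import numpy as np, cv2, pickle
from scipy.spatial.transform import Rotation as R
def cloud(s):
    d=s["depth"]; K=s["mtx"]; v,u=np.mgrid[:d.shape[0],:d.shape[1]]
    P=np.stack([(u-K[0,2])/K[0,0]*d,-(v-K[1,2])/K[1,1]*d,-d],-1)
    W=P@s["T"][:3,:3].T+s["T"][:3,3]; W[d==0]=np.nan; return W
def rect(P):
    c,wh,a=cv2.minAreaRect((P[:,:2]*1000).astype(np.float32)); b=cv2.boxPoints((c,wh,a)); 
    e=b[1]-b[0]; f=b[2]-b[1]; e=e if np.hypot(*e)>np.hypot(*f) else f
    if e[1]<0:e=-e
    return np.round(c,1),np.round(wh,1),np.degrees(np.arctan2(-e[0],e[1]))  # yaw of y axis
E
python3 - <<'E'
from h import *
d=pickle.load(open("snap0.pkl","rb"))
W=cloud(d["top"]); I=d["top"]["img"].astype(int); g=I.sum(2)/3
cc=lambda m:(lambda n,l,s,c:[(l==i) for i in 1+np.argsort(-s[1:,4])[:2]])(*cv2.connectedComponentsWithStats(m.astype(np.uint8)))
x0=np.zeros_like(g,bool); x0[60:260,60:460]=1
m=cc(x0&(abs(W[...,2]-.367)<.02))[0]; print("bar",rect(W[m]),np.nanmedian(W[m],0))
for n in("side","top"):
    Wn=cloud(d[n]); In=d[n]["img"].astype(int); gg=In.max(2)
    k=(gg<45)&(Wn[...,2]>.12)&(Wn[...,2]<.36)&(Wn[...,0]>.3)&(abs(Wn[...,1])<.4)
    q=cc(k)[0]; P=Wn[q]; c=np.median(P,0); u,s,vt=np.linalg.svd(P-c,full_matrices=False); nn=vt[2]*np.sign(vt[2,2])
    r=abs((P-c)@nn)<.004; P=P[r]; c=P.mean(0); vt=np.linalg.svd(P-c,full_matrices=False)[2]; nn=vt[2]*np.sign(vt[2,2])
    print(n,"lid",len(P),c,nn,np.degrees(np.arccos(nn[2])),np.degrees(np.arctan2(-nn[1],-nn[0])), rect(P))
    # tray
    k=(gg<70)&(Wn[...,2]<.03)&(Wn[...,0]>.5)&(Wn[...,1]<-.1)
    q=cc(k)[0]; P=Wn[q]; print(n,"tray",len(P),rect(P),np.median(P,0),np.nanmin(P,0),np.nanmax(P,0))
for nm,b in(("jar",(300,235,332,262)),("blanks",(345,215,430,265)),("mouse",(205,228,242,272))):
    s=np.s_[b[1]:b[3],b[0]:b[2]]; w=W[s].reshape(-1,3); w=w[w[:,2]>.015]; print(nm,rect(w),np.max(w[:,2]))
E
```

```text
bar (array([646.4, 161. ]), array([575. , 112.7]), np.float32(-9.755158)) [0.60915659 0.18007861 0.36809886]
side lid 3094 [0.5414246  0.13127989 0.19077351] [-0.41372133  0.07070514  0.90765381] 24.816886979118898 -9.69817784565352 (array([544.8, 154. ]), array([243.6, 121.8]), np.float32(-9.80844))
side tray 8445 (array([ 636.3, -293.4]), array([257.3, 172.8]), np.float32(-0.9167967)) [ 0.63842174 -0.29924281  0.00253891] [ 0.54887523 -0.42334145 -0.00255874] [ 0.72382609 -0.16362806  0.01909822]
top lid 3830 [0.54714746 0.15151666 0.19487761] [-0.41678707  0.07274801  0.90608844] 25.029721088356844 -9.900937012781641 (array([545.6, 158. ]), array([239.1, 121. ]), np.float32(-9.701055))
top tray 4603 (array([ 636.7, -301.3]), array([277.3, 170.8]), np.float32(-0.8950836)) [ 0.63299257 -0.3206803   0.00501754] [ 0.54942972 -0.4409557  -0.00285516] [ 0.72301706 -0.16152028  0.02497233]
jar (array([408.2, -75.1]), array([52.4, 52.1]), np.float32(-62.77947)) 0.09082204039133246
blanks (array([ 435.6, -293.2]), array([211.4, 109. ]), np.float32(-2.484783)) 0.0790895276539243
mouse (array([396.9, 182.8]), array([98.8, 57.3]), np.float32(-73.37079)) 0.039903320407135956
```

```bash
python3 - <<'E'
from h import *
d=pickle.load(open("snap0.pkl","rb"))
yaw=np.radians(-9.8); Rz=R.from_euler('z',yaw).as_matrix()
L0=np.array([.6464,.161,0])-Rz@[.056,-.0045,0]
B=Rz@R.from_euler('y',-25,degrees=True).as_matrix()
print("L0",L0,"bed axes\n",np.round(B,4))
for n in("side","top"):
    W=cloud(d[n]); g=d[n]["img"].max(2)
    b=(W-L0)@B
    k=(g<45)&(W[...,2]>.12)&(W[...,2]<.36)&(abs(b[...,1])<.3)&(abs(b[...,0])<.4)
    z0=np.median(b[k][:,2]); k&=abs(b[...,2]-z0)<.006; p=b[k]
    print(n,"lid bz",z0,"x",np.percentile(p[:,0],[1,99]),"y",np.percentile(p[:,1],[.5,99.5]))
    # on top of the lid: handle/hasp
    q=(b[...,2]>z0+.01)&(b[...,2]<z0+.1)&(abs(b[...,1])<.3)&(W[...,2]<.335); P=b[q]; P[:,2]-=z0
    xs=P[:,1]; 
    for lo in np.arange(-.04,.32,.012):
        s=P[(xs>=lo)&(xs<lo+.012)]
        if len(s): print("  y %.3f n%d x %.3f..%.3f z %.3f..%.3f"%(lo,len(s),*np.percentile(s[:,0],[5,95]),*np.percentile(s[:,2],[5,95])))
E
```

```text
L0 [0.5919831  0.17496607 0.        ] bed axes
 [[ 0.8931  0.1702 -0.4165]
 [-0.1543  0.9854  0.0719]
 [ 0.4226  0.      0.9063]]
side lid bz 0.1912671843673539 x [-0.02460724  0.1060799 ] y [-0.14883739  0.09054501]
  y -0.040 n147 x -0.502..0.047 z 0.012..0.048
  y -0.028 n143 x -0.501..0.046 z 0.012..0.048
  y -0.016 n131 x -0.502..0.046 z 0.013..0.048
  y -0.004 n150 x -0.504..0.048 z 0.012..0.048
  y 0.008 n128 x -0.506..0.040 z 0.011..0.047
  y 0.020 n109 x -0.509..-0.438 z 0.013..0.045
  y 0.032 n126 x -0.513..-0.440 z 0.013..0.047
  y 0.044 n120 x -0.515..-0.434 z 0.012..0.049
  y 0.056 n132 x -0.521..-0.436 z 0.013..0.050
  y 0.068 n144 x -0.528..0.048 z 0.011..0.053
  y 0.080 n251 x -0.527..0.055 z 0.012..0.053
  y 0.092 n199 x -0.542..0.050 z 0.014..0.061
  y 0.104 n233 x -0.556..0.050 z 0.014..0.068
  y 0.116 n181 x -0.582..-0.440 z 0.013..0.081
  y 0.128 n212 x -0.595..-0.446 z 0.014..0.085
  y 0.140 n210 x -0.611..-0.445 z 0.015..0.093
  y 0.152 n220 x -0.617..-0.445 z 0.014..0.096
  y 0.164 n222 x -0.620..-0.444 z 0.015..0.095
  y 0.176 n215 x -0.617..-0.448 z 0.015..0
[... 1215 characters left out ...]
y 0.128 n319 x -0.621..-0.446 z 0.015..0.097
  y 0.140 n315 x -0.618..-0.446 z 0.015..0.096
  y 0.152 n322 x -0.620..-0.446 z 0.016..0.096
  y 0.164 n312 x -0.618..-0.448 z 0.015..0.095
  y 0.176 n326 x -0.619..-0.444 z 0.015..0.097
  y 0.188 n320 x -0.617..-0.445 z 0.015..0.095
  y 0.200 n319 x -0.618..-0.448 z 0.015..0.094
  y 0.212 n321 x -0.615..-0.445 z 0.015..0.094
  y 0.224 n315 x -0.618..-0.446 z 0.014..0.096
  y 0.236 n331 x -0.620..-0.445 z 0.015..0.096
  y 0.248 n310 x -0.617..-0.445 z 0.015..0.095
  y 0.260 n409 x -0.615..0.230 z 0.015..0.095
  y 0.272 n355 x -0.619..0.216 z 0.015..0.095
  y 0.284 n321 x -0.620..-0.448 z 0.015..0.096
  y 0.296 n106 x -0.618..-0.452 z 0.018..0.096
```

```bash
cat >> h.py <<'E'
yaw=np.radians(-9.8); Rz=R.from_euler('z',yaw).as_matrix()
B=Rz@R.from_euler('y',-25,degrees=True).as_matrix()
L0=np.array([.592,.175,0]); O=L0+[0,0,.0945]
bed=lambda *p: O+B@np.array(p)            # bed coords -> world
TB=np.stack([B[:,1],B[:,0],-B[:,2]],1)     # tool x=bed y, y=bed x, z=-bed z
tray=np.array([.637,-.3015,0]); Rt=R.from_euler('z',-.9,degrees=True).as_matrix()
TT=np.stack([Rt[:,1],Rt[:,0],-Rt[:,2]],1)
def rel(p,T,start=None):
    from station import status
    S=status.sense(); P0,Q0=(S["tcp_pos"],R.from_quat(S["tool_rot"]).as_matrix()) if start is None else start
    s=Q0.T@(np.asarray(p)-P0)/.1; r=R.from_matrix(Q0.T@T).as_rotvec()/(np.pi/4)
    print("turn",np.round(r,3),"shift",np.round(s,3)," bedpos(mm)",np.round((P0-O)@B*1000,1),"F bed",np.round(S["force"]@B,1),"gap",np.round(S["finger_gap"],3),"t",S["t"])
E
python3 - <<'E'
from h import *
d=pickle.load(open("snap0.pkl","rb"))
for n in("side","top"):
    W=cloud(d[n]); b=(W-O)@B
    q=(abs(b[...,0])<.04)&(b[...,1]>.03)&(b[...,1]<.2)&(b[...,2]>.117)&(b[...,2]<.2); P=b[q]*1000; P[:,2]-=107; v,u=np.where(q)
    print(n,len(P)); print(np.round(P[np.argsort(P[:,1])][::max(1,len(P)//22)]).astype(int).tolist())
    q=(abs(b[...,0])<.04)&(b[...,1]>-.12)&(b[...,1]<.04)&(b[...,2]>.14)&(b[...,2]<.16); print("handle",np.percentile(b[q]*1000,[3,50,97],axis=0).round(1).tolist())
p=bed(-.001,-.028,.147+.11-.003); print(p)
rel(p,TB)
E
```

```text
side 253
[[1, 52, 24], [5, 79, 11], [11, 80, 12], [-19, 81, 19], [-2, 82, 19], [-2, 83, 24], [-16, 84, 23], [8, 85, 21], [-3, 86, 20], [-11, 87, 27], [-2, 89, 27], [-8, 91, 33], [-6, 92, 31], [12, 95, 25], [-10, 97, 43], [-7, 100, 42], [6, 103, 46], [4, 105, 62], [-12, 106, 64], [-3, 107, 65], [4, 108, 63], [9, 109, 60], [6, 110, 54]]
handle [[-7.6, -68.5, 142.0], [1.4, -38.4, 152.4], [9.3, 11.5, 154.9]]
top 265
[[1, 47, 15], [0, 55, 24], [-1, 64, 25], [-8, 81, 16], [16, 83, 28], [-6, 84, 16], [-16, 85, 26], [-9, 86, 24], [0, 88, 21], [13, 89, 21], [11, 91, 32], [-11, 92, 30], [2, 93, 29], [-8, 96, 32], [-9, 99, 46], [12, 103, 49], [-6, 105, 52], [12, 107, 59], [-10, 109, 64], [4, 111, 68], [15, 113, 64], [-10, 115, 67], [-6, 118, 65]]
handle [[-6.7, -64.3, 145.2], [4.1, -25.7, 155.0], [10.3, 14.2, 158.6]]
[0.4805624  0.16583399 0.32427956]
turn [-0.472 -0.371  1.678] shift [-3.775 -2.84  -0.714]  bedpos(mm) [-305.6  334.7  316.8] F bed [-0.6 -0.1  1. ] gap 1.0 t 0.1
```

Call:
move_arm(plan=[[[-0.015, -0.01, 0.052, -0.12, -0.09, -0.02, 0], [-0.03, -0.02, 0.105, -0.25, -0.19, -0.05, 0], [-0.045, -0.035, 0.157, -0.38, -0.28, -0.07, 0], [-0.06, -0.045, 0.21, -0.5, -0.38, -0.1, 0], [-0.075, -0.06, 0.262, -0.62, -0.47, -0.12, 0], [-0.09, -0.07, 0.315, -0.75, -0.56, -0.14, 0], [-0.105, -0.08, 0.367, -0.88, -0.66, -0.16, 0], [-0.12, -0.09, 0.42, -1.0, -0.75, -0.18, 0]]])

```text
t: 1.1
tcp_pos: [0.3076, 0.4661, 0.2714]
tool_rot: [0.359, 0.932, 0.039, 0.044]
force: [-0.3, 0.1, 0.3]
finger_gap: 1.0
```

```bash
cat > g.py <<'E'
import sys
from h import *
a=[float(x)/1000 for x in sys.argv[1:4]]
rel(bed(*a),TB)
E
python3 g.py -1 -28 254
```

```text
turn [-0.351 -0.282  1.253] shift [-3.323 -1.016 -0.458]  bedpos(mm) [-224.1  238.4  299.7] F bed [-0.1  0.1  0.4] gap 1.0 t 1.1
```

Call:
move_arm(plan=[[[-0.015, -0.012, 0.055, -0.12, -0.04, -0.02, 0], [-0.03, -0.024, 0.11, -0.25, -0.08, -0.04, 0], [-0.045, -0.036, 0.165, -0.38, -0.12, -0.06, 0], [-0.06, -0.048, 0.22, -0.5, -0.16, -0.08, 0], [-0.075, -0.06, 0.275, -0.62, -0.2, -0.1, 0], [-0.09, -0.072, 0.33, -0.75, -0.24, -0.12, 0], [-0.105, -0.084, 0.385, -0.88, -0.28, -0.14, 0], [-0.12, -0.095, 0.44, -1.0, -0.32, -0.16, 0]]])

```text
t: 2.1
tcp_pos: [0.3587, 0.375, 0.2894]
tool_rot: [0.512, 0.851, 0.077, 0.088]
force: [0.0, -0.0, -0.4]
finger_gap: 0.998
```

```bash
python3 g.py -1 -28 254
```

```text
turn [-0.232 -0.185  0.813] shift [-2.436  0.153 -0.144]  bedpos(mm) [-156.8  157.3  288.2] F bed [-0.2 -0.  -0.4] gap 0.998 t 2.1
```

Call:
move_arm(plan=[[[-0.015, -0.012, 0.052, -0.12, 0.01, -0.01, 0], [-0.03, -0.024, 0.105, -0.25, 0.02, -0.02, 0], [-0.045, -0.036, 0.157, -0.38, 0.03, -0.03, 0], [-0.06, -0.048, 0.21, -0.5, 0.04, -0.04, 0], [-0.075, -0.06, 0.262, -0.62, 0.05, -0.05, 0], [-0.09, -0.07, 0.315, -0.75, 0.06, -0.05, 0], [-0.105, -0.08, 0.367, -0.88, 0.06, -0.06, 0], [-0.12, -0.095, 0.42, -1.0, 0.06, -0.06, 0]]])

```text
t: 3.1
tcp_pos: [0.4087, 0.2891, 0.3037]
tool_rot: [0.643, 0.747, 0.111, 0.13]
force: [-0.5, -0.6, -0.5]
finger_gap: 0.998
```

```bash
python3 g.py -1 -28 254
```

```text
turn [-0.112 -0.09   0.392] shift [-1.33   0.553  0.05 ]  bedpos(mm) [-92.9  81.2 274.2] F bed [-0.5 -0.6 -0.3] gap 0.998 t 3.1
```

Call:
move_arm(plan=[[[-0.014, -0.011, 0.05, -0.12, 0.05, 0.0, 0.2], [-0.028, -0.022, 0.1, -0.25, 0.1, 0.01, 0.4], [-0.042, -0.034, 0.147, -0.38, 0.16, 0.02, 0.4], [-0.056, -0.045, 0.196, -0.5, 0.21, 0.02, 0.4], [-0.07, -0.056, 0.245, -0.62, 0.26, 0.02, 0.4], [-0.084, -0.068, 0.294, -0.75, 0.31, 0.03, 0.4], [-0.098, -0.079, 0.343, -0.88, 0.37, 0.04, 0.4], [-0.112, -0.09, 0.392, -1.0, 0.42, 0.04, 0.4]]])

```text
t: 4.1
tcp_pos: [0.4636, 0.1967, 0.319]
tool_rot: [0.747, 0.629, 0.139, 0.165]
force: [-0.1, -0.3, -0.6]
finger_gap: 0.599
```

```bash
python3 g.py -1 -28 200; python3 - <<'E'
from station import snapshot
import cv2
cv2.imwrite("pics/w1.png",snapshot("wrist")["img"][:,:,::-1])
E
```

```text
turn [-0.001  0.     0.001] shift [-0.275  0.222  0.585]  bedpos(mm) [-23.2  -0.5 258.5] F bed [-0.3 -0.3 -0.5] gap 0.599 t 4.1
```

View pics/w1.png

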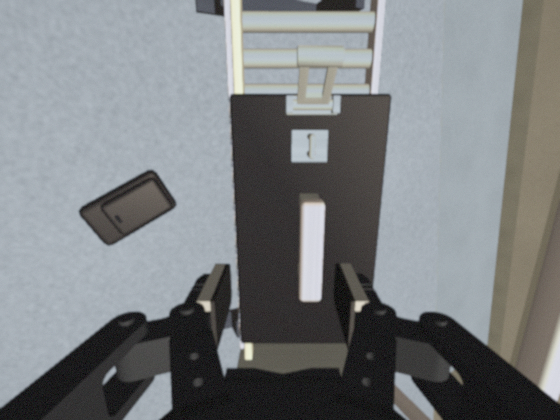

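Wrist view: handle bar spans (300–325, 195–300), staple is at (309,146), hasp pin at (321,55) leaning out past the end, and the fingers straddle x≈278. I'll measure the handle and pin from this view.

```bash
python3 - <<'E'
from h import *
from station import snapshot
s=snapshot("wrist"); b=(cloud(s)-O)@B*1000; g=s["img"].min(2)
def f(n,u0,u1,v0,v1,z0,z1):
    P=b[v0:v1,u0:u1].reshape(-1,3); P=P[(P[:,2]>z0)&(P[:,2]<z1)]; print(n,len(P),np.percentile(P,[2,50,98],axis=0).round(1).tolist())
f("handle",285,340,185,310,145,170)
f("lid",240,375,120,340,95,115)
f("pin",285,355,35,70,150,190)
E
```

```text
handle 2354 [[-9.8, -60.0, 148.4], [-1.2, -16.4, 155.5], [7.7, 20.2, 156.9]]
lid 24329 [[-60.6, -133.0, 106.3], [-11.1, -4.1, 107.7], [57.8, 75.9, 109.9]]
pin 1115 [[-14.5, 109.0, 161.3], [-0.9, 114.1, 173.7], [12.3, 120.5, 175.8]]
```

Call:
move_arm(plan=[[[0, 0, 0, -0.08, 0.07, 0.12, 0.4], [0, 0, 0, -0.16, 0.15, 0.25, 0.4], [0, 0, 0, -0.25, 0.22, 0.38, 0.4], [0, 0, 0, -0.25, 0.22, 0.5, 0.4], [0, 0, 0, -0.25, 0.22, 0.65, 0.4], [0, 0, 0, -0.25, 0.22, 0.78, 0.4], [0, 0, 0, -0.25, 0.22, 0.9, 0.4], [0, 0, 0, -0.25, 0.22, 1.0, 0.4]]])

```text
t: 5.2
tcp_pos: [0.5203, 0.1626, 0.2367]
tool_rot: [0.746, 0.63, 0.139, 0.165]
force: [0.1, -0.3, -0.2]
finger_gap: 0.6
```

```bash
python3 g.py -1 -25 150
```

```text
turn [-0.002 -0.001  0.005] shift [-0.005  0.011  0.078]  bedpos(mm) [ -2.  -24.5 157.8] F bed [ 0.  -0.3 -0.2] gap 0.6 t 5.2
```

Call:
move_arm(plan=[[[0, 0, 0, 0, 0.01, 0.04, 0.4], [0, 0, 0, 0, 0.01, 0.07, 0.4], [0, 0, 0, 0, 0.01, 0.07, 1], [0, 0, 0, 0, 0.01, 0.07, 1], [0, 0, 0, 0, 0.01, 0.07, 1], [0, 0, 0, 0, 0.01, 0.07, 1], [0, 0, 0, 0, 0.01, 0.07, 1], [0, 0, 0, 0, 0.01, 0.07, 1]]], force=30)

```text
t: 6.2
tcp_pos: [0.5239, 0.1619, 0.232]
tool_rot: [0.746, 0.63, 0.139, 0.165]
force: [-3.4, 0.4, 5.8]
finger_gap: 0.201
```

```bash
python3 g.py -1 -121 150
```

```text
turn [-0.001 -0.001  0.004] shift [-0.965 -0.007  0.02 ]  bedpos(mm) [ -0.6 -24.5 152. ] F bed [-0.6 -0.2  6.7] gap 0.201 t 6.2
```

Call:
move_arm(plan=[[[0, 0, 0, -0.08, 0, 0, 1], [0, 0, 0, -0.2, 0, 0, 1], [0, 0, 0, -0.34, 0, 0, 1], [0, 0, 0, -0.48, 0, 0, 1], [0, 0, 0, -0.62, 0, 0, 1], [0, 0, 0, -0.74, 0, 0, 1], [0, 0, 0, -0.82, 0, 0, 1], [0, 0, 0, -0.86, 0, 0, 1]]])

```text
t: 7.2
tcp_pos: [0.5092, 0.0765, 0.232]
tool_rot: [0.746, 0.63, 0.139, 0.165]
force: [-3.1, 1.6, 6.2]
finger_gap: 0.205
```

```bash
python3 g.py -1 -121 150
```

```text
turn [-0.001 -0.     0.004] shift [-0.098 -0.004  0.02 ]  bedpos(mm) [  -0.6 -111.2  152. ] F bed [-0.4  1.1  7. ] gap 0.205 t 7.2
```

Call:
move_arm(plan=[[[0, 0, 0, -0.02, 0, 0, 1], [0, 0, 0, -0.04, 0, 0, 1], [0, 0, 0, -0.06, 0, 0, 1], [0, 0, 0, -0.07, 0, 0, 1], [0, 0, 0, -0.08, 0, 0, 1], [0, 0, 0, -0.09, 0, 0, 1], [0, 0, 0, -0.1, 0, 0, 1], [0, 0, 0, -0.11, 0, 0, 1]]])

```text
t: 8.2
tcp_pos: [0.5078, 0.0678, 0.2322]
tool_rot: [0.746, 0.63, 0.141, 0.165]
force: [-1.6, 16.5, 6.7]
finger_gap: 0.207
```

```bash
python3 g.py -1 -121 150
```

```text
turn [ 0.001 -0.005  0.002] shift [-0.01  -0.006  0.021]  bedpos(mm) [  -0.4 -120.   152.1] F bed [-1.1 16.   7.9] gap 0.207 t 8.2
```

Call:
move_arm(plan=[[[0, 0, 0, 0.01, 0, 0, 0.4], [0, 0, 0, 0.02, 0, 0, 0.4], [0, 0, 0, 0.02, 0, -0.05, 0.4], [0, 0, 0, 0.02, 0, -0.2, 0.4], [0, 0, 0, 0.02, 0, -0.4, 0.4], [0, 0, 0, 0.2, 0, -0.6, 0.4], [0, 0, 0, 0.5, 0, -0.7, 0.4], [0, 0, 0, 0.9, 0, -0.72, 0.4]]])

```text
t: 9.2
tcp_pos: [0.4928, 0.1603, 0.299]
tool_rot: [0.746, 0.629, 0.14, 0.166]
force: [0.4, 0.2, 0.5]
finger_gap: 0.596
```

```bash
python3 g.py -1 19 222; python3 - <<'E'
from h import *
from station import snapshot
s=snapshot("wrist"); cv2.imwrite("pics/w2.png",s["img"][:,:,::-1]); b=(cloud(s)-O)@B*1000
def f(n,x0,x1,y0,y1,z0,z1):
    q=(b[...,0]>x0)&(b[...,0]<x1)&(b[...,1]>y0)&(b[...,1]<y1)&(b[...,2]>z0)&(b[...,2]<z1); q[:, :0]=0; q[330:]=0
    P=b[q]; print(n,len(P),np.percentile(P,[2,50,98],axis=0).round(1).tolist() if len(P) else "")
f("pin",-25,25,5,60,160,190); f("lid",-60,60,-100,40,95,114); f("strap",-25,25,-20,40,114,160)
E
```

```text
turn [ 0.002 -0.001  0.002] shift [ 0.504 -0.01   0.037]  bedpos(mm) [ 1.000e-01 -3.140e+01  2.256e+02] F bed [0.6 0.3 0.3] gap 0.596 t 9.2
pin 1088 [[-14.3, 15.1, 168.7], [-1.2, 21.7, 173.8], [11.9, 26.8, 175.7]]
lid 14653 [[-57.4, -96.3, 105.7], [1.4, -40.3, 107.8], [57.4, 5.2, 110.2]]
strap 1251 [[-20.2, -10.7, 116.9], [-1.1, -0.9, 132.3], [18.1, 11.9, 157.5]]
```

View pics/w2.png

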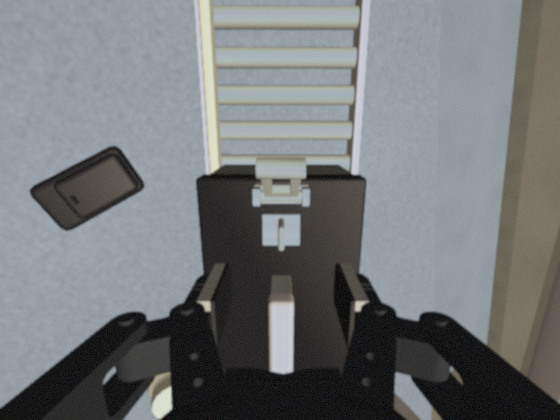

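Wrist view: the case is at the stop. Hasp pin is at (281,168), hinge brackets at (258–308,195), staple at (281,232) and handle at (281,325). Next I'll go over the pin and pinch its ends.

Call:
move_arm(plan=[[[0, 0, 0, 0.15, -0.01, 0, 0.4], [0, 0, 0, 0.32, -0.01, 0, 0.4], [0, 0, 0, 0.47, -0.01, 0.0, 0.4], [0, 0, 0, 0.525, -0.01, 0.1, 0.4], [0, 0, 0, 0.525, -0.01, 0.25, 0.4], [0, 0, 0, 0.525, -0.01, 0.4, 0.4], [0, 0, 0, 0.525, -0.01, 0.48, 0.4], [0, 0, 0, 0.525, -0.01, 0.48, 0.4]]])

```text
t: 10.25
tcp_pos: [0.5205, 0.2078, 0.2517]
tool_rot: [0.746, 0.63, 0.138, 0.165]
force: [0.3, 0.1, 0.2]
finger_gap: 0.599
```

Call:
move_arm(plan=[[[0, 0, 0, 0, 0, 0, 0.6], [0, 0, 0, 0, 0, 0, 0.8], [0, 0, 0, 0, 0, 0, 1], [0, 0, 0, 0, 0, 0, 1], [0, 0, 0, 0, 0, 0, 1], [0, 0, 0, 0, 0, 0, 1], [0, 0, 0, 0, 0, 0, 1], [0, 0, 0, 0, 0, 0, 1]]], force=25)

```text
t: 11.25
tcp_pos: [0.521, 0.2087, 0.2533]
tool_rot: [0.746, 0.63, 0.14, 0.165]
force: [1.1, -0.6, 2.0]
finger_gap: 0.318
```

```bash
python3 g.py -1 19 177
```

```text
turn [-0.    -0.002  0.004] shift [-0.021  0.005 -0.011]  bedpos(mm) [ -1.5  21.1 175.9] F bed [ 1.9 -0.4  1.3] gap 0.318 t 11.25
```

Call:
move_arm(plan=[[[0, 0, 0, -0.1, 0, -0.04, 1], [0, 0, 0, -0.23, 0, -0.07, 1], [0, 0, 0, -0.36, 0, -0.065, 1], [0, 0, 0, -0.48, 0, -0.03, 1], [0, 0, 0, -0.595, 0, 0.04, 1], [0, 0, 0, -0.685, 0, 0.13, 1], [0, 0, 0, -0.745, 0, 0.245, 1], [0, 0, 0, -0.77, 0, 0.33, 1]]])

```text
t: 12.25
tcp_pos: [0.5214, 0.1278, 0.2229]
tool_rot: [0.746, 0.63, 0.138, 0.166]
force: [-0.2, -2.8, 6.0]
finger_gap: 0.319
```

```bash
python3 g.py -1 -58 134
```

```text
turn [-0.002  0.003  0.004] shift [0.005 0.005 0.084]  bedpos(mm) [ -1.5 -58.5 142.4] F bed [ 2.8 -2.8  5.3] gap 0.319 t 12.25
```

Call:
move_arm(plan=[[[0, 0, 0, 0, 0, 0.02, 1], [0, 0, 0, 0, 0, 0.04, 1], [0, 0, 0, 0, 0, 0.06, 1], [0, 0, 0, 0, 0, 0.075, 1], [0, 0, 0, 0, 0, 0.09, 1], [0, 0, 0, 0, 0, 0.1, 1], [0, 0, 0, 0, 0, 0.11, 1], [0, 0, 0, 0, 0, 0.11, 1]]])

```text
t: 13.25
tcp_pos: [0.5258, 0.1269, 0.2129]
tool_rot: [0.746, 0.63, 0.137, 0.166]
force: [0.6, -5.8, 5.1]
finger_gap: 0.317
```

```bash
python3 g.py -1 -58 134
```

```text
turn [-0.003  0.004  0.005] shift [ 0.007  0.007 -0.026]  bedpos(mm) [ -1.7 -58.7 131.4] F bed [ 3.6 -5.6  4. ] gap 0.317 t 13.25
```

Call:
move_arm(plan=[[[0, 0, 0, 0, 0, 0, 0.4], [0, 0, 0, 0, 0, 0, 0.4], [0, 0, 0, 0, 0, -0.05, 0.4], [0, 0, 0, 0, 0, -0.2, 0.4], [0, 0, 0, 0, 0, -0.4, 0.5], [0, 0, 0, 0, 0, -0.45, 0.8], [0, 0, 0, 0, 0, -0.45, 1], [0, 0, 0, 0, 0, -0.45, 1]]])

```text
t: 14.25
tcp_pos: [0.5072, 0.1326, 0.2536]
tool_rot: [0.746, 0.63, 0.139, 0.165]
force: [0.0, -0.2, -1.2]
finger_gap: 0.0
```

```bash
python3 g.py -1 -58 153; python3 - <<'E'
from h import *
from station import snapshot
for n in ("wrist","side"):
    s=snapshot(n); b=(cloud(s)-O)@B*1000
    if n=="side": cv2.imwrite("pics/s3.png",cv2.resize(s["img"][90:250,200:400,::-1],None,fx=4,fy=4,interpolation=cv2.INTER_CUBIC)[:600])
    q=(abs(b[...,0]+1)<11)&(b[...,2]>118)&(b[...,2]<150)&(b[...,1]>-72)&(b[...,1]<8); P=b[q]
    for lo in range(-72,8,8):
        p=P[(P[:,1]>=lo)&(P[:,1]<lo+8)]; 
        if len(p): print(n,lo,len(p),np.percentile(p[:,2],[10,50,90]).round(1))
E
```

```text
turn [-0.002 -0.001  0.005] shift [-0.018  0.01   0.234]  bedpos(mm) [ -2.  -56.2 176.4] F bed [-0.4 -0.2 -1.1] gap 0.0 t 14.25
wrist -64 36 [133.7 134.9 135.7]
wrist -56 521 [131.5 134.6 136. ]
wrist -48 298 [130.5 131.4 133.7]
wrist -40 365 [129.8 130.9 134.2]
wrist -32 404 [128.3 130.  133.6]
wrist -24 277 [128.1 129.  129.9]
wrist -16 570 [127.6 128.5 129.4]
wrist -8 649 [126.6 129.  130.3]
wrist 0 230 [119.7 121.5 122.5]
side -64 11 [126.1 130.  133. ]
side -48 12 [127.5 129.1 131.1]
side -40 12 [122.3 127.7 130.9]
side -32 6 [125.7 126.1 126.6]
side -24 9 [122.7 125.7 125.9]
side -16 7 [123.5 125.5 127.7]
```

View pics/s3.png

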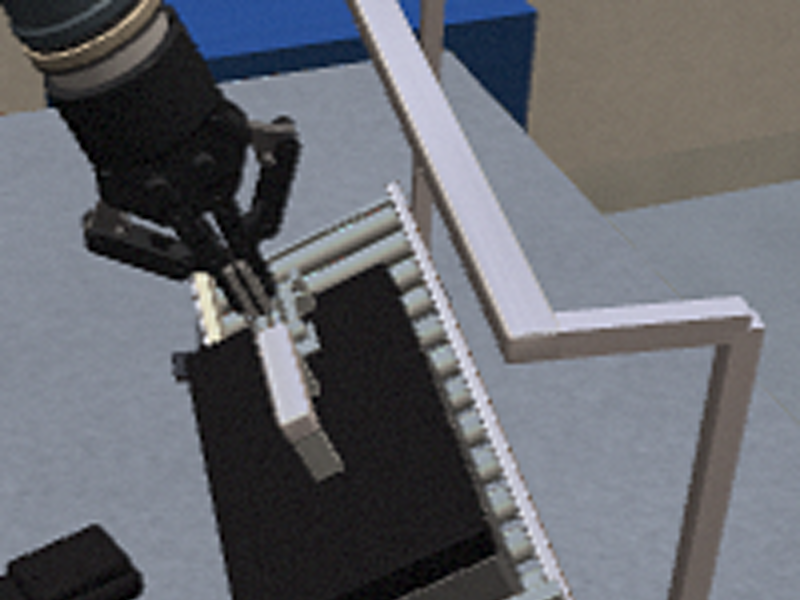

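Crop of the side view: case at the stop, strap lying nearly flat under the closed fingers at (265,300). The depth profile shows it still about 5° up (pin top 135, expected 131). I'll press it down with the closed fingertips.

Call:
move_arm(plan=[[[0, 0, 0, -0.01, 0.01, 0.08, 1], [0, 0, 0, -0.01, 0.01, 0.14, 1], [0, 0, 0, -0.01, 0.01, 0.18, 1], [0, 0, 0, -0.01, 0.01, 0.2, 1], [0, 0, 0, -0.01, 0.01, 0.22, 1], [0, 0, 0, -0.01, 0.01, 0.235, 1], [0, 0, 0, -0.01, 0.01, 0.245, 1], [0, 0, 0, -0.01, 0.01, 0.25, 1]]])

```text
t: 15.35
tcp_pos: [0.5179, 0.1299, 0.2327]
tool_rot: [0.746, 0.63, 0.139, 0.165]
force: [-8.2, 0.5, 13.1]
finger_gap: -0.002
```

```bash
python3 g.py -1 -58 153
```

```text
turn [-0.    -0.001  0.005] shift [-0.009 -0.002 -0.001]  bedpos(mm) [ -0.8 -57.1 152.9] F bed [-1.8 -0.9 15.3] gap -0.002 t 15.35
```

Call:
move_arm(plan=[[[0, 0, 0, 0, 0, 0.01, 1], [0, 0, 0, 0, 0, 0.015, 1], [0, 0, 0, 0, 0, 0.015, 1], [0, 0, 0, 0, 0, -0.05, 1], [0, 0, 0, -0.1, 0, -0.2, 0.8], [0, 0, 0, -0.3, 0, -0.4, 0.6], [0, 0, 0, -0.5, 0, -0.5, 0.4], [0, 0, 0, -0.62, 0, -0.5, 0.4]]])

```text
t: 16.35
tcp_pos: [0.4877, 0.0719, 0.2785]
tool_rot: [0.745, 0.63, 0.14, 0.166]
force: [0.8, -0.2, -0.3]
finger_gap: 0.601
```

```bash
python3 g.py -1 -120 151; python3 - <<'E'
from h import *
from station import snapshot
for n in ("wrist",):
    s=snapshot(n); b=(cloud(s)-O)@B*1000; cv2.imwrite("pics/w4.png",s["img"][:,:,::-1])
    q=(abs(b[...,0]+1)<11)&(b[...,2]>118)&(b[...,2]<150)&(b[...,1]>-72)&(b[...,1]<8); P=b[q]
    for lo in range(-72,8,8):
        p=P[(P[:,1]>=lo)&(P[:,1]<lo+8)]; 
        if len(p): print(n,lo,len(p),np.percentile(p[:,2],[10,50,90]).round(1))
E
```

```text
turn [ 0.002 -0.001  0.004] shift [-0.007 -0.016  0.517]  bedpos(mm) [   0.5 -119.4  202.7] F bed [ 0.6 -0.  -0.7] gap 0.601 t 16.35
wrist -72 26 [145.2 148.7 149.5]
wrist -64 105 [127.7 129.  130.1]
wrist -56 466 [130.3 131.3 132.3]
wrist -48 342 [127.2 128.2 130.7]
wrist -40 375 [127.1 128.4 134.4]
wrist -32 394 [127.  128.3 134.4]
wrist -24 268 [126.8 127.8 128.8]
wrist -16 513 [126.8 127.8 128.6]
wrist -8 639 [127.5 129.  130.3]
wrist 0 237 [121.  122.6 129. ]
```

View pics/w4.png

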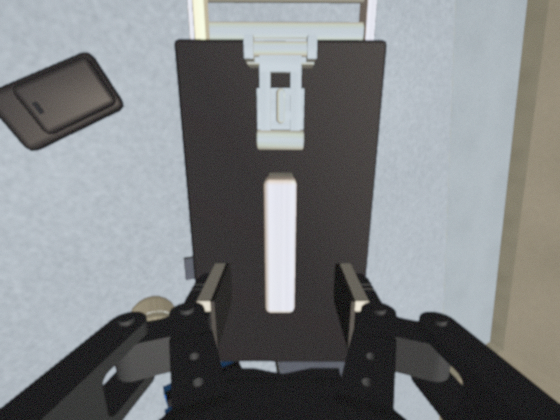

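Wrist view: hasp flat over the staple with pin at (281,141), strap level at 128 mm. Handle is at (281,243), between the fingers. Now the handle grasp.

Call:
move_arm(plan=[[[0, 0, 0, 0, -0.016, 0.12, 0.4], [0, 0, 0, -0.01, -0.016, 0.26, 0.4], [0, 0, 0, -0.01, -0.016, 0.4, 0.4], [0, 0, 0, -0.01, -0.016, 0.5, 0.4], [0, 0, 0, -0.01, -0.016, 0.515, 0.5], [0, 0, 0, -0.01, -0.016, 0.515, 0.8], [0, 0, 0, -0.01, -0.016, 0.515, 1], [0, 0, 0, -0.01, -0.016, 0.515, 1]]], force=70)

```text
t: 17.4
tcp_pos: [0.5075, 0.0678, 0.2301]
tool_rot: [0.746, 0.63, 0.14, 0.166]
force: [1.9, 0.6, -2.0]
finger_gap: 0.196
```

Call:
move_arm(plan=[[[0, 0, 0, 0, 0, 0, 1], [0, 0, 0, 0, 0, 0, 1], [0, 0, 0, 0, 0, 0, 1], [0, 0, 0, 0, 0, -0.02, 1], [0, 0, 0, 0, 0, -0.05, 1], [0, 0, 0, 0, 0, -0.1, 1], [0, 0, 0, 0, 0, -0.15, 1], [0, 0, 0, 0, 0, -0.2, 1]]])

```text
t: 18.4
tcp_pos: [0.4984, 0.0692, 0.248]
tool_rot: [0.746, 0.63, 0.139, 0.165]
force: [3.3, -0.7, -5.9]
finger_gap: 0.198
```

```bash
python3 g.py -1 -120 290
```

```text
turn [-0.002 -0.001  0.004] shift [ 0.003  0.012 -1.195]  bedpos(mm) [  -2.4 -120.2  170.5] F bed [ 0.6 -0.1 -6.8] gap 0.198 t 18.4
```

Call:
move_arm(plan=[[[0, 0, 0, 0.02, 0, -0.1, 1], [0, 0, 0, 0.04, 0, -0.22, 1], [0, 0, 0, 0.05, 0, -0.36, 1], [0, 0, 0, 0.05, 0, -0.5, 1], [0, 0, 0, 0.05, 0, -0.64, 1], [0, 0, 0, 0.05, 0, -0.78, 1], [0, 0, 0, 0.05, 0, -0.9, 1], [0, 0, 0, 0.05, 0, -1.0, 1]]])

```text
t: 19.4
tcp_pos: [0.4576, 0.0813, 0.3392]
tool_rot: [0.746, 0.63, 0.139, 0.165]
force: [0.1, 0.4, -6.5]
finger_gap: 0.191
```

```bash
cat > g2.py <<'E'
import sys
from h import *
a=[float(x)/1000 for x in sys.argv[1:4]]
rel(a,TT); from station import status; print(np.round(status.sense()["tcp_pos"],4))
E
python3 g2.py 400 0 320
```

```text
turn [ 0.553  0.043 -0.19 ] shift [-0.897 -0.474 -0.007]  bedpos(mm) [  -2.1 -115.2  271. ] F bed [-2.7  0.4 -5.9] gap 0.191 t 19.4
[0.4576 0.0813 0.3392]
```

```bash
python3 g2.py 415 0 340
```

```text
turn [ 0.553  0.043 -0.19 ] shift [-0.873 -0.255 -0.126]  bedpos(mm) [  -2.1 -115.2  271. ] F bed [-2.7  0.4 -5.9] gap 0.191 t 19.4
[0.4576 0.0813 0.3392]
```

Call:
move_arm(plan=[[[0.05, 0.004, -0.016, -0.07, -0.04, -0.02, 1], [0.12, 0.009, -0.04, -0.18, -0.08, -0.03, 1], [0.2, 0.015, -0.07, -0.31, -0.12, -0.05, 1], [0.28, 0.022, -0.095, -0.44, -0.15, -0.07, 1], [0.36, 0.028, -0.12, -0.57, -0.18, -0.09, 1], [0.43, 0.034, -0.15, -0.69, -0.21, -0.1, 1], [0.5, 0.039, -0.17, -0.79, -0.24, -0.12, 1], [0.553, 0.043, -0.19, -0.87, -0.255, -0.126, 1]]])

```text
t: 20.4
tcp_pos: [0.4165, -0.0007, 0.3399]
tool_rot: [0.713, 0.702, 0.0, 0.001]
force: [0.3, -0.5, -6.4]
finger_gap: 0.197
```

```bash
python3 g2.py 430 -290 340
```

```text
turn [0.003 0.002 0.   ] shift [-2.891  0.18   0.003]  bedpos(mm) [ -25.9 -203.   282.8] F bed [-2.3 -0.4 -6. ] gap 0.197 t 20.4
[ 0.4165 -0.0007  0.3399]
```

Level. Carry on along −y in three steps.

Call:
move_arm(plan=[[[0, 0, 0, -0.08, 0, 0, 1], [0, 0, 0, -0.2, 0.01, 0, 1], [0, 0, 0, -0.34, 0.02, 0, 1], [0, 0, 0, -0.48, 0.03, 0, 1], [0, 0, 0, -0.62, 0.04, 0, 1], [0, 0, 0, -0.75, 0.05, 0, 1], [0, 0, 0, -0.88, 0.06, 0, 1], [0, 0, 0, -1.0, 0.06, 0, 1]]])

```text
t: 21.4
tcp_pos: [0.4201, -0.1008, 0.3392]
tool_rot: [0.713, 0.701, -0.0, 0.0]
force: [0.6, -0.2, -5.4]
finger_gap: 0.192
```

Call:
move_arm(plan=[[[0, 0, 0, -0.12, 0.01, 0, 1], [0, 0, 0, -0.25, 0.02, 0, 1], [0, 0, 0, -0.38, 0.03, 0, 1], [0, 0, 0, -0.5, 0.04, 0, 1], [0, 0, 0, -0.62, 0.05, 0, 1], [0, 0, 0, -0.75, 0.06, 0, 1], [0, 0, 0, -0.88, 0.06, 0, 1], [0, 0, 0, -1.0, 0.06, 0, 1]]])

```text
t: 22.4
tcp_pos: [0.4244, -0.2009, 0.3392]
tool_rot: [0.713, 0.701, -0.0, -0.0]
force: [0.0, 0.0, -6.1]
finger_gap: 0.195
```

Call:
move_arm(plan=[[[0, 0, 0, -0.12, 0.02, 0, 1], [0, 0, 0, -0.25, 0.06, 0, 1], [0, 0, 0, -0.38, 0.12, 0, 1], [0, 0, 0, -0.5, 0.2, 0, 1], [0, 0, 0, -0.62, 0.3, 0, 1], [0, 0, 0, -0.75, 0.42, 0, 1], [0, 0, 0, -0.88, 0.55, 0, 1], [0, 0, 0, -0.98, 0.68, 0, 1]]])

```text
t: 23.4
tcp_pos: [0.4919, -0.3, 0.339]
tool_rot: [0.713, 0.701, -0.0, 0.0]
force: [0.7, 0.2, -5.9]
finger_gap: 0.193
```

```bash
python3 g2.py 637 -301.5 340
```

```text
turn [-0.  0. -0.] shift [ 0.008  1.451 -0.01 ]  bedpos(mm) [  87.2 -485.1  229.1] F bed [-1.9  0.3 -5.6] gap 0.193 t 23.4
[ 0.4919 -0.3     0.339 ]
```

Call:
move_arm(plan=[[[0, 0, 0, 0, 0.12, 0, 1], [0, 0, 0, 0, 0.25, 0, 1], [0, 0, 0, 0, 0.38, 0, 1], [0, 0, 0, 0, 0.5, 0, 1], [0, 0, 0, 0, 0.62, 0, 1], [0, 0, 0, 0, 0.75, 0, 1], [0, 0, 0, 0, 0.88, 0, 1], [0, 0, 0, 0, 1.0, 0, 1]]])

```text
t: 24.4
tcp_pos: [0.5917, -0.3007, 0.3392]
tool_rot: [0.713, 0.701, -0.0, -0.0]
force: [-0.5, -0.3, -6.7]
finger_gap: 0.198
```

Call:
move_arm(plan=[[[0, 0, 0, 0, 0.12, 0.04, 1], [0, 0, 0, 0.01, 0.25, 0.12, 1], [0, 0, 0, 0.01, 0.36, 0.22, 1], [0, 0, 0, 0.01, 0.43, 0.34, 1], [0, 0, 0, 0.01, 0.45, 0.48, 1], [0, 0, 0, 0.01, 0.45, 0.62, 1], [0, 0, 0, 0.01, 0.45, 0.75, 1], [0, 0, 0, 0.01, 0.45, 0.85, 1]]])

```text
t: 25.4
tcp_pos: [0.6353, -0.3003, 0.2532]
tool_rot: [0.713, 0.701, -0.0, -0.001]
force: [-0.1, -0.4, -5.6]
finger_gap: 0.195
```

```bash
python3 g2.py 637 -301.5 155; python3 - <<'E'
from h import *
from station import snapshot
a=snapshot("side"); b=snapshot("top")
cv2.imwrite("pics/c5.png",np.hstack([cv2.resize(x[...,::-1],(400,400)) for x in (a["img"][200:420,230:560], b["img"][100:300,290:490])]))
E
```

```text
turn [-0.001 -0.    -0.001] shift [-0.012  0.018  0.982]  bedpos(mm) [ 179.1 -461.    91.6] F bed [-2.4 -0.5 -5. ] gap 0.195 t 25.4
[ 0.6353 -0.3003  0.2532]
```

View pics/c5.png

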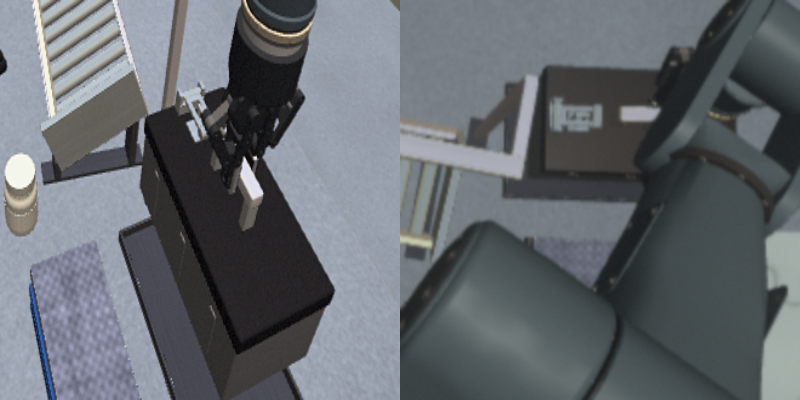

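Left half: case hangs level over the tray, hasp down at (190,112). Right half: the top view agrees, with the arm hiding part of it. I'll check the lid's centre, then lower.

```bash
python3 - <<'E'
from h import *
from station import snapshot
for n in("side","top"):
    s=snapshot(n); W=cloud(s); k=(s["img"].max(2)<60)&(abs(W[...,2]-.21)<.008)&(W[...,0]>.5)&(W[...,1]<-.1)
    P=W[k]; c=P[:,:2]; p=np.percentile(P,[1,50,99],axis=0).round(4); print(n,len(P),p.tolist(),rect(P))
E
```

```text
side 8494 [[0.5674, -0.4196, 0.2031], [0.6156, -0.3467, 0.2083], [0.6973, -0.1826, 0.2106]] (array([ 634.3, -298.5]), array([244.3, 134. ]), np.float32(-1.0765492))
top 602 [[0.5698, -0.4134, 0.2031], [0.675, -0.2767, 0.2113], [0.6986, -0.1744, 0.2156]] (array([ 634.2, -295. ]), array([242. , 129.5]), np.float32(-0.16433883))
```

Call:
move_arm(plan=[[[0, 0, 0, -0.01, 0.015, 0.12, 1], [0, 0, 0, -0.01, 0.018, 0.25, 1], [0, 0, 0, -0.01, 0.018, 0.38, 1], [0, 0, 0, -0.01, 0.018, 0.5, 1], [0, 0, 0, -0.01, 0.018, 0.6, 1], [0, 0, 0, -0.01, 0.018, 0.67, 1], [0, 0, 0, -0.01, 0.018, 0.7, 1], [0, 0, 0, -0.01, 0.018, 0.7, 1]]])

```text
t: 26.6
tcp_pos: [0.6376, -0.3015, 0.1842]
tool_rot: [0.713, 0.701, -0.0, 0.0]
force: [0.5, -0.0, -4.9]
finger_gap: 0.2
```

```bash
python3 g2.py 637 -301.5 155
```

```text
turn [-0.  0. -0.] shift [-0.    -0.006  0.292]  bedpos(mm) [ 152.2 -461.7   28.1] F bed [-1.6  0.  -4.6] gap 0.2 t 26.6
[ 0.6376 -0.3015  0.1842]
```

Call:
move_arm(plan=[[[0, 0, 0, 0, 0, 0.08, 1], [0, 0, 0, 0, 0, 0.15, 1], [0, 0, 0, 0, 0, 0.2, 1], [0, 0, 0, 0, 0, 0.225, 1], [0, 0, 0, 0, 0, 0.245, 1], [0, 0, 0, 0, 0, 0.26, 1], [0, 0, 0, 0, 0, 0.27, 1], [0, 0, 0, 0, 0, 0.275, 1]]])

```text
t: 27.6
tcp_pos: [0.6376, -0.3014, 0.1568]
tool_rot: [0.713, 0.701, -0.0, 0.0]
force: [0.3, 0.4, -5.9]
finger_gap: 0.204
```

```bash
python3 g2.py 637 -301.5 155
```

```text
turn [ 0.  0. -0.] shift [-0.001 -0.006  0.018]  bedpos(mm) [ 140.6 -461.7    3.2] F bed [-2.3  0.4 -5.4] gap 0.204 t 27.6
[ 0.6376 -0.3014  0.1568]
```

Call:
move_arm(plan=[[[0, 0, 0, 0, 0, 0.005, 1], [0, 0, 0, 0, 0, 0.01, 1], [0, 0, 0, 0, 0, 0.015, 1], [0, 0, 0, 0, 0, 0.02, 1], [0, 0, 0, 0, 0, 0.024, 1], [0, 0, 0, 0, 0, 0.028, 1], [0, 0, 0, 0, 0, 0.032, 1], [0, 0, 0, 0, 0, 0.035, 1]]])

```text
t: 28.6
tcp_pos: [0.6378, -0.3017, 0.1537]
tool_rot: [0.713, 0.701, -0.0, 0.0]
force: [0.3, -0.2, -4.1]
finger_gap: 0.197
```

```bash
python3 g2.py 637 -301.5 155
```

```text
turn [ 0.001  0.001 -0.   ] shift [ 0.002 -0.008 -0.013]  bedpos(mm) [ 1.394e+02 -4.620e+02  2.000e-01] F bed [-1.4 -0.2 -3.9] gap 0.197 t 28.6
[ 0.6378 -0.3017  0.1537]
```

Starting to touch down; a little further.

Call:
move_arm(plan=[[[0, 0, 0, 0, 0, 0.003, 1], [0, 0, 0, 0, 0, 0.006, 1], [0, 0, 0, 0, 0, 0.009, 1], [0, 0, 0, 0, 0, 0.012, 1], [0, 0, 0, 0, 0, 0.014, 1], [0, 0, 0, 0, 0, 0.016, 1], [0, 0, 0, 0, 0, 0.018, 1], [0, 0, 0, 0, 0, 0.018, 1]]])

```text
t: 29.6
tcp_pos: [0.6381, -0.3017, 0.1535]
tool_rot: [0.713, 0.702, 0.0, 0.001]
force: [-0.7, 0.2, 6.8]
finger_gap: 0.195
```

```bash
python3 g2.py 637 -301.5 155
```

```text
turn [ 0.002  0.002 -0.   ] shift [ 0.002 -0.011 -0.015]  bedpos(mm) [ 139.6 -461.9   -0. ] F bed [2.2 0.  6.5] gap 0.195 t 29.6
[ 0.6381 -0.3017  0.1535]
```

Seated (contact +6.8 N). Release slowly and rise.

Call:
move_arm(plan=[[[0, 0, 0, 0, 0, 0, 0.75], [0, 0, 0, 0, 0, 0, 0.5], [0, 0, 0, 0, 0, 0, 0.4], [0, 0, 0, 0, 0, 0, 0.4], [0, 0, 0, 0, 0, -0.05, 0.4], [0, 0, 0, 0, 0, -0.2, 0.4], [0, 0, 0, 0, 0, -0.4, 0.4], [0, 0, 0, 0, 0, -0.6, 0.4]]])

```text
t: 30.6
tcp_pos: [0.638, -0.3017, 0.2139]
tool_rot: [0.713, 0.701, 0.0, 0.001]
force: [-0.1, 0.4, 0.6]
finger_gap: 0.599
```

Call:
move_arm(plan=[[[0, 0, 0, 0, 0, -0.15, 0.4], [0, 0, 0, 0, 0, -0.3, 0.4], [0, 0, 0, 0, 0, -0.5, 0.4], [0, 0, 0, 0, -0.1, -0.7, 0.4], [0, 0, 0, -0.1, -0.3, -0.8, 0.4], [0, 0, 0, -0.3, -0.5, -0.9, 0.4], [0, 0, 0, -0.5, -0.8, -1.0, 0.4], [0, 0, 0, -0.7, -1.0, -1.0, 0.4]]])

```text
t: 31.6
tcp_pos: [0.5339, -0.3709, 0.3126]
tool_rot: [0.713, 0.701, -0.0, 0.0]
force: [-0.1, -0.7, -0.0]
finger_gap: 0.601
```

```bash
python3 - <<'E'
from h import *
from station import snapshot,status
print(status.sense()["force"],status.sense()["t"])
a=snapshot("side"); b=snapshot("top")
cv2.imwrite("pics/f6.png",np.hstack([cv2.resize(x[...,::-1],(400,400)) for x in (a["img"][200:420,200:560], b["img"][100:300,200:500])]))
for n,s in(("side",a),("top",b)):
    W=cloud(s); k=(s["img"].max(2)<60)&(abs(W[...,2]-.111)<.01)&(W[...,0]>.5)&(W[...,1]<-.1); P=W[k]; print(n,len(P),rect(P))
    c=P.mean(0); v=np.linalg.svd(P-c,full_matrices=False)[2][2]; print(c,"tilt",np.degrees(np.arccos(abs(v[2]))))
    q=(abs(W[...,0]-.637)<.011)&(W[...,1]>-.26)&(W[...,1]<-.16)&(W[...,2]>.1)&(W[...,2]<.2); P=W[q]
    for lo in np.arange(-.26,-.17,.01):
        p=P[(P[:,1]>=lo)&(P[:,1]<lo+.01)]
        if len(p): print("%.2f"%lo,np.percentile(p[:,2],[50,95]).round(3),end=" ")
    print()
W=cloud(b)
for nm,B_ in(("jar",(300,235,332,262)),("blanks",(345,215,430,265)),("mouse",(205,228,242,272))):
    w=W[B_[1]:B_[3],B_[0]:B_[2]].reshape(-1,3); w=w[(w[:,2]>.015)&(w[:,2]<.1)]; print(nm,rect(w))
E
```

```text
[-0.10678444 -0.72789789 -0.04310251] 31.6
side 6832 (array([ 637.3, -300.1]), array([244.7, 133.2]), np.float32(-0.9404946))
[ 0.62794769 -0.34632687  0.10911194] tilt 0.243391045147245
-0.26 [0.109 0.11 ] -0.25 [0.13  0.132] -0.24 [0.13  0.132] 
top 1877 (array([ 637.2, -296.6]), array([241.5, 130.9]), np.float32(-0.83809793))
[ 0.64209181 -0.34978576  0.11149322] tilt 0.4137033138855491
-0.26 [0.115 0.159] -0.25 [0.112 0.122] -0.24 [0.134 0.138] -0.23 [0.132 0.139] -0.22 [0.13 0.14] -0.21 [0.126 0.135] -0.20 [0.132 0.135] -0.19 [0.132 0.134] -0.18 [0.122 0.125] 
jar (array([408.7, -75.2]), array([52.4, 52.3]), np.float32(-72.379875))
blanks (array([ 435.6, -293.5]), array([211. , 109.3]), np.float32(-2.4771411))
mouse (array([396.7, 182.3]), array([99. , 57.6]), np.float32(-73.34384))
```

View pics/f6.png

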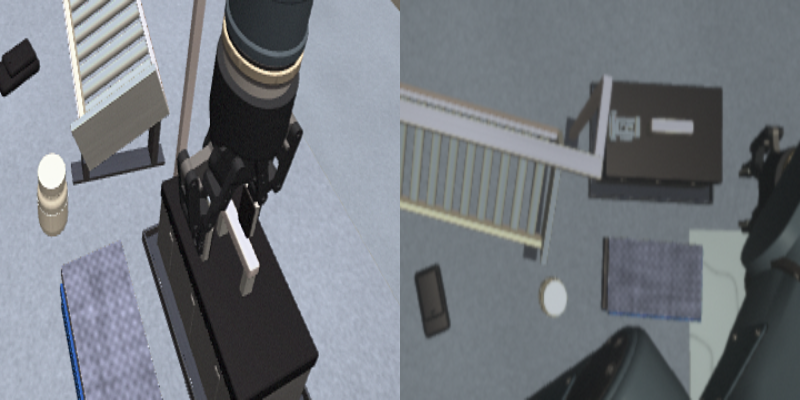

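Case sits flat in the tray, centred within about 2 mm, with the hasp down at (625,127) in the right half. Bystanders haven't moved and the gripper is clear.

```bash
python3 -c "
from station import manip; print(manip.sign_off())"
```

```text
the job is handed in; nothing more can be done
None
```

The case is in the steel tray with its hasp down, and the job was handed in at about 32 s of the 72 s allowed.

- **Rolling:** I gripped the handle and rolled the case to the end stop, where contact read 16 N at bed y = -120 mm.
- **Hasp:** I pinched the pin and swung the hasp over, but a depth check showed it still about 5° up. I pressed it down with closed fingertips to the firm end (15 N, then about 1.5 mm further), and a second look showed it level.
- **Transfer:** I lifted the case along the bed's normal, clear of the light bar. I levelled it, carried it round the bar's end and lowered it slowly, with about 7 N at touchdown.

**Last checks:**
- **Case:** it is flat to within 0.5°. The side view puts it within about 2 mm of the tray's centre. The top view, with the bar hiding part of the lid, differs by about 5 mm along y, still inside the 15 mm clearance.
- **Hasp:** in the top view it is still down, with the pin top close to its expected height. The gripper hid most of it from the side view.
- **Jar, mouse and blanks:** they are unmoved to within 1 mm.
- **Robot:** it is touching nothing.

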